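# Roll the bare sleeve up to the spray stop

### The job

On the sloped two-lane rack, push the bare silver sleeve up its lane with your fingertips, over the crest, so that it rests against the blue upper stop and cannot roll back, then move clear. Keep it rolling gently under control: never lift, carry or flick it, and do not let it run away down the slope. Do not touch the freshly painted black sleeve in the other lane, and leave the bottle, cup and tape roll where they are.

Things in the scene. Friction and masses are not known exactly. Their poses are not given: they have to be found in the camera images.
- ramp: Fixed grey-painted rack, two parallel lanes. Origin on the crest line on the lane floor, midway between lanes, 52 mm above the table. x: up along the sloping floor (8 deg above level); y: across, level; z: off the slope. Floor is z = 0 from x = -180 mm to the crest. Lane centres y = +-49.5, 65 mm wide. Side walls (6 mm thick) and divider (34 mm) stand 14 mm above the floor
- low_stop (a point): Middle of the top of the blue low stop bar across both lanes, at x = -184, z = 10 mm in the ramp frame. Bar 8 mm thick, 10 mm high, so fingertips can reach behind a sleeve above it. A sleeve waiting there has its centre at x = -160, z = 25 mm
- seat (a point): Point midway between the lanes, at x = 38, z = 14 mm in the ramp frame: where the centre of a seated sleeve lies (its lane: y = +-49.5). Beyond the crest the floor drops, 10 deg below level, for 57 mm to the blue upper stop plate, 22 mm high. With its centre past the crest a sleeve rolls on to the stop by itself; before that it rolls back when let go
- bare_sleeve: The bare silver-grey metal sleeve to move: solid-looking tube, 50 mm diameter, 60 mm long, about 0.18 kg, both bores closed with red masking plugs with a black dot. It lies across its lane and rolls easily. Origin at its centre; its y axis is the tube's axis, x and z turn as it rolls. It starts against the low stop of one of the two lanes
- black_sleeve: The freshly painted glossy black sleeve, not to be touched: solid-looking tube, 50 mm diameter, 60 mm long, about 0.18 kg, both bores closed with red masking plugs with a black dot. It lies across its lane and rolls easily. Origin at its centre; its y axis is the tube's axis, x and z turn as it rolls. It rests against the low stop of the other lane
- bottle: White bottle with a red cap, 52 mm diameter, about 105 mm tall, standing beside the rack; origin at the centre of its underside. Leave alone
- cup: Paper-white mixing cup, 72 mm across the rim, 75 mm tall, standing beyond the rack's upper end; origin at the centre of its underside. Leave alone
- tape: Yellow roll of masking tape lying flat, 90 mm diameter, 24 mm high, beside the rack; origin at the centre of its underside. Leave alone
Mind the look-alikes: they are no part of the job. Leave any orange or purple look-alike of the bare_sleeve alone.

How it is judged:
By the outcome, as a careful person would: the job done as asked, in the order asked, and still so for the second after the job is handed in, with the robot touching nothing.
It also fails if it takes over 38 s, if anything falls off the work surface, if the arm or the gripper's body presses on something with over 40 N, if the wrist force passes 120 N, or if a joint passes its speed limit or range.

### The arm

A 7-joint arm with a two-finger parallel gripper is mounted at the origin on the work surface. World frame = base frame: x ahead of the robot, y to its left, z up, the work surface at z = 0. Lengths are in m, angles in rad, forces in N, time in s.
With the tool pointing down it reaches from about 0.4 to 0.85 m from the base axis. Payload 4.5 kg.
Tool frame: the origin (TCP) lies midway between the tips of the shut fingers; the grasp point (between the pads) lies 19 mm behind it; y points along the fingers, z is the direction in which the jaws open and shut, and the axes are right-handed (so a half turn about y gives the same grasp; the last joint's range is limited). The gripper opens to 88 mm and grips with 3 to 60 N. Pads are 18 mm wide; open, the fingers measure 123 mm over their backs; the gripper's body (75 mm by 187 mm) begins 45 mm behind the grasp point.
Start: joints at [1.206, 0.689, -0.195, 1.565, 0.157, 0.902, -0.215], TCP at [0.243, -0.576, 0.239] pointing down, gripper open.
Joint ranges: [-3.01, 3.01], [-0.46, 2.08], [-1.47, 1.51], [0.13, 2.56], [-1, 4.14], [0.04, 2.09], [-2.66, 2.66]. Speed limits (rad/s): [2.57, 2.57, 3.14, 3.14, 3.14, 3.14, 3.14].

### API

Orientations are given as a unit quaternion [x, y, z, w].
In Python, from plant import r, snapshot, get_calibration, job, boxes_of gives the robot as it stands. The module is installed in compiled form; this text tells all that it offers.
- The arm moves only by the shell command python3 -m handwheel 'ROWS' [OPENING] [FORCE]. ROWS is JSON, a list that holds one entry, the list of rows, each a list of 6 numbers: the shift along the tool's x, y, z as a fraction of full scale, then the turn, a rotation vector about the tool's x, y, z as a fraction of full scale. In form: [[[x, y, z, wx, wy, wz], ...]]. A call has 1 to 12 rows; each row is the pose to reach, as a shift and turn from the pose commanded when the call began, along the tool's axes at that moment, turning the shorter way round; what a row does not reach only later rows make up. Full scale, the value 1, is 100 cm for a shift and 180 degrees for a turn. A row lasts 1/12 s, in which the tool goes at most 41.7 mm and 7.16 degrees, less where a joint would pass 70% of its speed; a pose out of reach is approached as far as the arm can. A call with a number of a shift or a turn outside -1 to 1 is refused whole. A call with a gripper value outside its range is refused whole. OPENING is the opening, from -1 (shut) to 1 (fully open), set as the call begins (- or left out, the last holds). The fingers move at their own pace and stop on an object; FORCE is the grip in N (left out, the last holds). Time passes only in rows, so rows that repeat a pose let the fingers close. It gives the time, the measured TCP pose, the force and the opening at its end, in the units of the state.
- r.get_state(): the state, without advancing time (a new reading comes with each control period).
- snapshot(name): name is "side" or "top" or "wrist"; returns the picture (480x640x3 uint8, red, green, blue); there is no depth.
- get_calibration(name): a dict with "fx", "fy", "cx", "cy" (pixels), "k1" (the pictures are not rectified: a ray, as slopes to the right and down, at radius r is drawn at 1 + k1 r^2 times it, then the intrinsics apply), "T" (4x4, takes a point from camera to world coordinates). Camera axes: x right, y down, z forward; pixel columns grow to the right and rows downward; lengths in m; the calibration is good to about 2 mm. A picture is of the moment at which its call begins: read the wrist's pose just before it. get_calibration takes no time and is no camera call; for the wrist camera it gives the pose at the moment of the call.
- job.finish_job(): hands the job in, once; it reports no verdict.
Trained networks look in the newest picture that a camera, given by its name, has taken for a name from the list of things; names that differ only in an ending like _2 or _b are one class to them, and where a whole thing is asked for, a point or a joint stands for the part that bears it (a point fixed in the world has none). Each returns a list of dicts, best first, with "confidence" (0 to 1); they miss things now and then, are a little off and sometimes report something else, mostly with a low value. They report only what shows in the picture. A call takes as long as a camera call. They do not tell look-alikes from the thing itself.
- boxes_of(thing, camera): "bbox" ([left, top, right, bottom] in pixels, round what is visible of it).
The state is a dict: "clock": time; "q": joint angles; "qd": joint speeds; "joint_torque": joint torques, N m; "tool_pos": TCP position; "eef_rot": TCP orientation; "contact_force": force on the tool from outside, world axes, zero at the start; "moment": the same for the moment, N m; "opening": opening from 0.0 (shut) to 1.0 (fully open).
Only numpy, scipy, OpenCV 4.12 (cv2) and the standard library are available. Lean on these libraries where they do the work, as an engineer would, in place of code of your own. Each camera call takes 0.05 s, during which the arm holds its last target. There are 200 camera calls.

## Working session

There is one attempt and no reset: what is moved stays moved. The work goes in short steps, Python scripts to look and compute and a shell command to move; the robot and the scene stay as the last step left them, time stands still between calls to the robot, and variables do not carry over. Pictures are saved under pics/ and viewed, about 8 in all and at most 12, crops included, and the job is handed in when it is done.

```bash
mkdir -p pics; python3 - <<'E'
from plant import r, snapshot, get_calibration, job, boxes_of
import cv2, numpy as np
s=r.get_state(); print({k:np.round(v,3).tolist() for k,v in s.items()})
for c in ["top","side"]:
    im=snapshot(c); cv2.imwrite(f"pics/{c}0.png",im[:,:,::-1])
    k=get_calibration(c); print(c,{a:np.round(b,3).tolist() for a,b in k.items()})
    for t in ["ramp","bare_sleeve","black_sleeve","bottle","cup","tape","low_stop"]:
        print(t,[(np.round(b["bbox"]).tolist(),round(b["confidence"],2)) for b in boxes_of(t,c)][:4])
E
```

```text
{'clock': 0.0, 'q': [1.206, 0.69, -0.195, 1.566, 0.157, 0.902, -0.215], 'qd': [-0.001, 0.0, -0.002, -0.002, 0.001, 0.001, 0.001], 'joint_torque': [-0.001, -52.756, -1.267, -15.343, -0.053, 0.007, 0.0], 'tool_pos': [0.242, -0.575, 0.238], 'eef_rot': [-0.14, 0.694, -0.692, 0.14], 'contact_force': [0.164, -0.016, 0.489], 'moment': [-0.023, 0.011, -0.051], 'opening': 0.996}
top {'fx': 439.842, 'fy': 439.842, 'cx': 318.07, 'cy': 235.69, 'k1': -0.106, 'T': [[-0.002, -0.996, 0.091, 0.513], [-0.999, -0.002, -0.04, 0.012], [0.04, -0.091, -0.995, 0.892], [0.0, 0.0, 0.0, 1.0]]}
ramp [([278.0, 182.0, 412.0, 295.0], 0.65), ([381.0, 141.0, 425.0, 187.0], 0.35)]
bare_sleeve [([446.0, 248.0, 488.0, 288.0], 0.92), ([347.0, 310.0, 385.0, 350.0], 0.57)]
black_sleeve [([394.0, 207.0, 419.0, 239.0], 0.92), ([278.0, 180.0, 416.0, 296.0], 0.25)]
bottle [([302.0, 299.0, 331.0, 329.0], 0.94)]
cup [([224.0, 169.0, 260.0, 207.0], 0.94)]
tape [([380.0, 143.0, 425.0, 186.0], 0.91)]
low_stop [([278.0, 179.0, 415.0, 296.0], 0.85)]
side {'fx': 581.121, 'fy': 581.121, 'cx': 328.121, 'cy': 244.459, 'k1': -0.161, 'T': [[-0.786, -0.417, 0.457, 0.036], [-0.619, 0.51, -0.598, 0.661], [0.016, -0.753, -0.658, 0.822], [0.0, 0.0, 0.0, 1.0]]}
ramp [([262.0, 201.0, 409.0, 286.0], 0.76)]
bare_sleeve [([401.0, 186.0, 437.0, 213.0], 0.82), ([370.0, 206.0, 409.0, 236.0], 0.71), ([402.0, 253.0, 437.0, 284.0], 0.67)]
black_sleeve [([340.0, 184.0, 372.0, 214.0], 0.83)]
bottle [([363.0, 254.0, 388.0, 308.0], 0.81)]
cup [([211.0, 243.0, 251.0, 293.0], 0.82)]
tape [([293.0, 182.0, 331.0, 209.0], 0.93)]
low_stop [([261.0, 198.0, 406.0, 289.0], 0.92), ([209.0, 241.0, 252.0, 295.0], 0.27)]
```

View pics/top0.png

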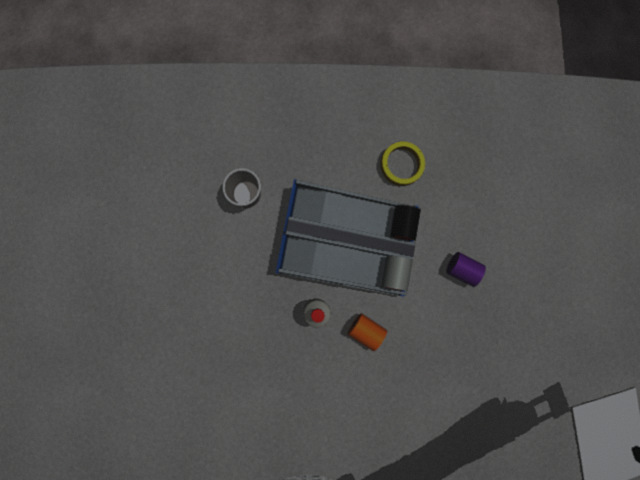

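```bash
python3 - <<'E'
import cv2
a=cv2.imread("pics/top0.png")[160:310,265:435]; b=cv2.imread("pics/side0.png")[165:315,245:445]
a=cv2.resize(a,None,fx=4.7,fy=4.7,interpolation=cv2.INTER_CUBIC)[:,:799];b=cv2.resize(b,None,fx=4,fy=4,interpolation=cv2.INTER_CUBIC)
cv2.imwrite("pics/topc.png",cv2.resize(a,(680,600)));cv2.imwrite("pics/sidec.png",b)
E
```

```text
(no output)
```

View pics/topc.png

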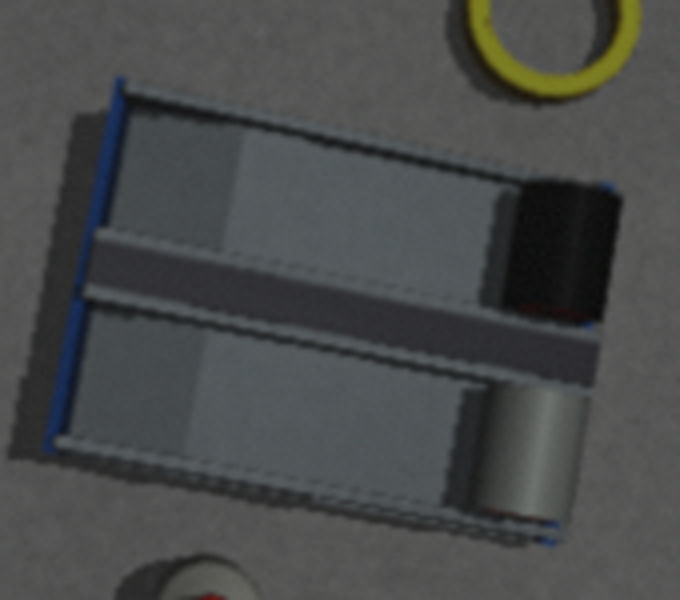

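View pics/sidec.png

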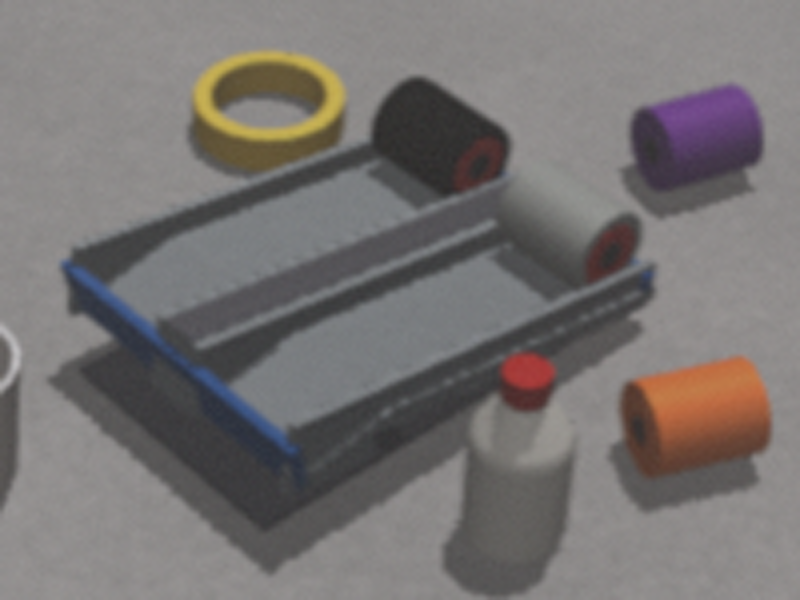

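The top picture shows the bare sleeve in the near lane around px (398,272), the black sleeve in the far lane around (405,223), and uphill to the image left. The orange (368,332) and purple (466,269) look-alikes lie on the table. The crest runs from about (326,192) to (311,272). The side crop agrees: the blue upper stop is at the lower left and the bottle stands beside the bare lane. Next I fit the rack pose.

```bash
cat > h.py <<'E'
import numpy as np, cv2
from scipy.spatial.transform import Rotation as R
from scipy.optimize import least_squares
from plant import r, snapshot, get_calibration, job, boxes_of
A=np.deg2rad(8)
def proj(c,P):
    k=get_calibration(c) if isinstance(c,str) else c
    T=np.array(k["T"]); q=(np.atleast_2d(P)-T[:3,3])@T[:3,:3]; s=q[:,:2]/q[:,2:]
    s=s*(1+k["k1"]*(s**2).sum(1))[:,None]
    return s*[k["fx"],k["fy"]]+[k["cx"],k["cy"]]
def ramp(p):  # x,y,yaw -> Rot, origin
    return R.from_euler("ZY",[p[2],-A]).as_matrix(), np.array([p[0],p[1],0.052])
def w(p,P): Rm,o=ramp(p); return np.atleast_2d(P)@Rm.T+o
def lvl(x,y,z): return [x*np.cos(A)+z*np.sin(A), y, -x*np.sin(A)+z*np.cos(A)] # level->ramp
E
python3 - <<'E'
from h import *
# crop px -> ramp points (mm)
pl=lvl(59.9,0,11.8); f=lambda y:[pl[0],y,pl[2]]
top=[((243,128),(0,82,0),-1),((219,250),(0,17,0),-1),((207,335),(0,17,0),1),((183,450),(0,82,0),1),
 ((601,338),(-188,17,14),-1),((594,388),(-188,17,14),1),((122,80),(pl[0],88,pl[2]),-1),((50,450),(pl[0],88,pl[2]),1)]
side=[((65,263),(pl[0],88,pl[2]),-1),((297,458),(pl[0],88,pl[2]),1),((652,268),(-188,88,10),1)]
def prep(L,off): return np.array([np.array(a[0])/4+off for a in L]), np.array([[a[1][0],a[1][1]*a[2],a[1][2]] for a in L])/1000
tu,tp=prep(top,[265,160]); su,sp=prep(side,[245,165])
kt,ks=get_calibration("top"),get_calibration("side")
f=lambda p:np.r_[(proj(kt,w(p,tp))-tu).ravel(),(proj(ks,w(p,sp))-su).ravel()]
s=least_squares(f,[0.5,0,1.36],loss="soft_l1"); p=s.x; print(p,np.degrees(p[2])); print(np.round(f(p).reshape(-1,2),1).tolist())
s2=least_squares(lambda p:f(p)[:16],p); print("top only",s2.x)
np.save("p.npy",p)
B=w(p,[[-.160,.0495,.025],[-.160,-.0495,.025]]); print("sleeves",B, proj(kt,B),proj(ks,B))
st=r.get_state(); Q=R.from_quat(st["eef_rot"]).as_matrix(); print("tool axes cols\n",Q.round(3))
Rm,_=ramp(p); print("ramp axes\n",Rm.round(3))
# table ray of bottle/cup/tape base guess
k=kt
for n,u,z in [("bottletop",(317,315),.105),("cuprim",(242,188),.075),("tape",(403,164),.024)]:
    g=least_squares(lambda q:(proj(k,[[q[0],q[1],z]])-u).ravel(),[.5,0]).x
    print(n,g,((np.r_[g,z]-ramp(p)[1])@Rm).round(3))
T=w(p,[[-.205,.0495,.075],[-.205,.0495,.014],[-.026,.0495,.014]]); print("targets",T.round(4))
E
```

```text
[ 0.59590369 -0.02181438  1.39243346] 79.780560501649
[[-0.2, -1.2], [-0.0, 1.1], [-0.1, -2.8], [-0.1, 1.9], [-1.9, -3.1], [-2.9, 1.4], [0.2, 1.0], [1.2, -0.6], [1.8, -0.6], [0.3, -3.5], [-0.3, 0.3]]
top only [ 0.5954608  -0.02273028  1.38828485]
sleeves [[ 0.51846096 -0.17238555  0.05448901]
 [ 0.61589037 -0.18995     0.05448901]] [[396.66174655 272.3963516 ]
 [404.71015753 222.02755106]] [[387.00700624 221.57945216]
 [354.71178449 200.07145553]]
tool axes cols
 [[-0.922  0.     0.388]
 [-0.388 -0.    -0.922]
 [-0.    -1.     0.   ]]
ramp axes
 [[ 0.176 -0.984 -0.025]
 [ 0.975  0.177 -0.137]
 [ 0.139  0.     0.99 ]]
bottletop [ 0.44308279 -0.01732556] [-0.015  0.151  0.056]
cuprim [0.67691718 0.12222944] [ 0.158 -0.054  0.001]
tape [ 0.73907102 -0.19664751] [-0.149 -0.172 -0.007]
targets [[ 0.5093 -0.2231  0.0977]
 [ 0.5108 -0.2147  0.0373]
 [ 0.5423 -0.0403  0.0622]]
```

The fitted rack pose agrees with both sleeve positions to about 1 px. I'll put the jaws across the lane, opened about 18 mm, and go in behind the sleeve. First move is at height, to above a point behind the low stop.

```bash
python3 -m handwheel '[[[-0.015,0,-0.009,0,-0.013,0],[-0.045,0,-0.026,0,-0.038,0],[-0.08,0,-0.046,0,-0.067,0],[-0.114,0,-0.065,0,-0.095,0],[-0.148,0,-0.085,0,-0.124,0],[-0.182,0,-0.104,0,-0.152,0],[-0.216,0,-0.124,0,-0.181,0],[-0.25,0,-0.143,0,-0.209,0],[-0.284,0,-0.163,0,-0.238,0],[-0.318,0,-0.182,0,-0.266,0],[-0.35,0,-0.2,0,-0.293,0],[-0.37,0,-0.212,0,-0.31,0]]]' -0.6 && python3 -m handwheel '[[[-0.009,0.01,0,0,-0.007,0],[-0.009,0.03,-0.005,0,-0.007,0],[-0.009,0.05,-0.005,0,-0.007,0],[-0.009,0.06,-0.005,0,-0.007,0]]]'
python3 - <<'E'
from h import *
p=np.load("p.npy"); Rm,o=ramp(p)
im=snapshot("wrist"); im2=snapshot("side")
cv2.imwrite("pics/w1.png",np.hstack([cv2.resize(im,(480,360)),im2[140:320,200:460].repeat(2,0)[:, :320]])[:,:,::-1])
cv2.imwrite("pics/w1.png",im[:,:,::-1]); cv2.imwrite("pics/s1.png",cv2.resize(im2[120:320,220:480],None,fx=3,fy=3)[:,:,::-1])
s=r.get_state();Q=R.from_quat(s["eef_rot"]).as_matrix();P=np.array(s["tool_pos"])
print(s["clock"],P.round(4),s["opening"],"ramp",((P-o)@Rm).round(4)); print(Q.round(3))
k=get_calibration("wrist"); print(np.array(k["T"]).round(3).tolist(), proj(k,w(p,[[-.160,.0495,.025],[-.184,.082,.01],[-.184,.0,.01]])).round(0).tolist())
print("to go in tool mm",(Q.T@(w(p,[[-.207,.0495,.018]])[0]-P)*1000).round(1))
E
```

```text
clock: 1.8
tool_pos: [0.5042, -0.2326, 0.2392]
eef_rot: [0.449, -0.545, 0.545, -0.452]
contact_force: [0.3, -0.1, -0.1]
opening: 0.198
clock: 2.13
tool_pos: [0.4972, -0.2267, 0.177]
eef_rot: [-0.455, 0.543, -0.541, 0.454]
contact_force: [-0.8, -0.1, -0.5]
opening: 0.199
2.2333 [ 0.4972 -0.227   0.1773] 0.2054055353902924 ramp [-0.1999  0.0608  0.1546]
[[-0.175 -0.003  0.985]
 [-0.985  0.001 -0.175]
 [-0.    -1.    -0.003]]
[[0.985, -0.168, -0.049, 0.51], [-0.175, -0.95, -0.257, -0.161], [-0.003, 0.262, -0.965, 0.324], [0.0, 0.0, 0.0, 1.0]] [[334.0, 150.0], [289.0, 179.0], [400.0, 179.0]]
to go in tool mm [-11.9 136.3  11.7]
```

View pics/w1.png

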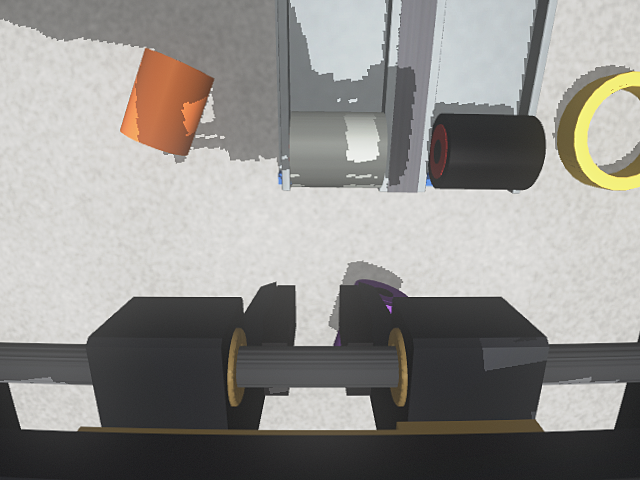

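View pics/s1.png

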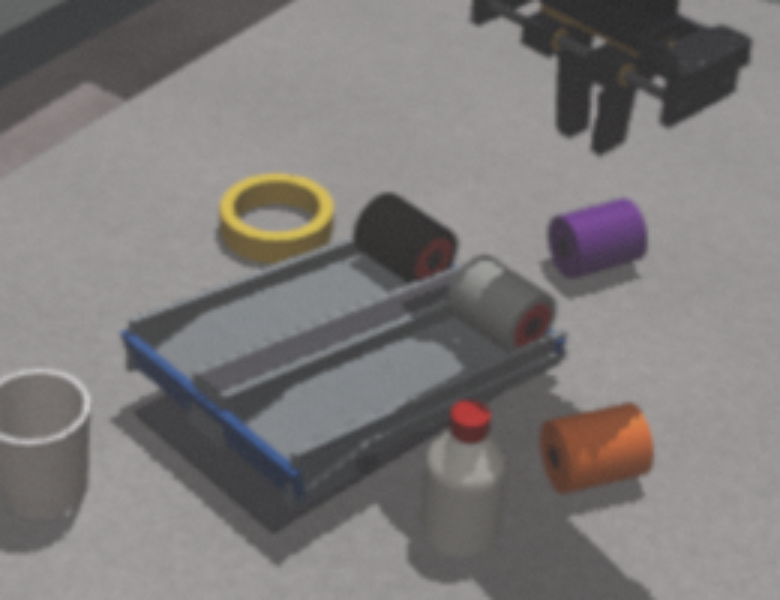

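The wrist view shows the sleeve centre near (338,150), predicted at (334,150), so the model is about 2 mm off across. The fingers are over free space behind the low stop, and purple sits further back. Now I descend behind the sleeve.

```bash
python3 -m handwheel '[[[-0.002,0.01,0.005,0,0,0],[-0.004,0.03,0.013,0,0,0],[-0.004,0.055,0.013,0,0,0],[-0.004,0.08,0.013,0,0,0],[-0.004,0.1,0.013,0,0,0],[-0.004,0.115,0.013,0,0,0],[-0.004,0.127,0.013,0,0,0],[-0.004,0.134,0.013,0,0,0],[-0.004,0.136,0.013,0,0,0],[-0.004,0.136,0.013,0,0,0]]]'
python3 - <<'E'
from h import *
p=np.load("p.npy"); Rm,o=ramp(p)
im=snapshot("wrist"); cv2.imwrite("pics/w2.png",im[:,:,::-1])
s=r.get_state();Q=R.from_quat(s["eef_rot"]).as_matrix();P=np.array(s["tool_pos"])
print(s["clock"],P.round(4),"ramp",((P-o)@Rm).round(4),s["contact_force"]); print(Q.round(3))
print("ramp dirs in tool, per 100mm",(Q.T@Rm*100).round(1))
E
```

```text
clock: 3.07
tool_pos: [0.5122, -0.2255, 0.0428]
eef_rot: [0.454, -0.542, 0.542, -0.454]
contact_force: [0.5, -0.1, 0.4]
opening: 0.201
3.1167 [ 0.5124 -0.2257  0.0433] ramp [-0.2145  0.046   0.0214] [-0.81032561  0.15658421  0.11118087]
[[-0.175  0.001  0.985]
 [-0.985 -0.    -0.175]
 [ 0.    -1.     0.001]]
ramp dirs in tool, per 100mm [[ -99.    -0.2   13.9]
 [ -13.9   -0.1  -99. ]
 [   0.2 -100.     0.1]]
```

View pics/w2.png

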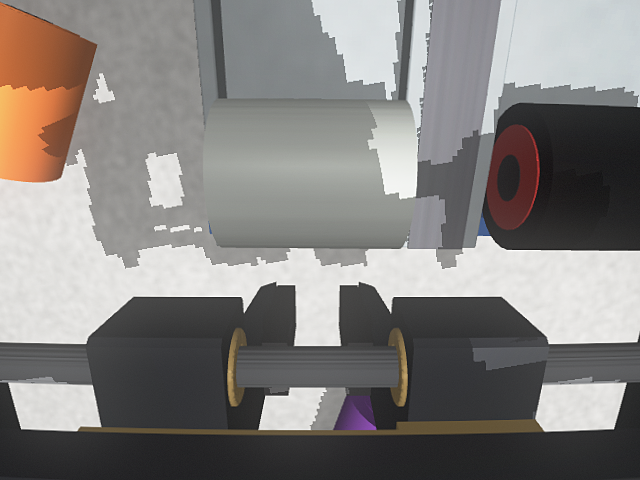

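The fingers (245–390 px) sit centred behind the sleeve (205–413), clear of the black one. Now I make contact slowly, moving along the slope.

```bash
python3 -m handwheel '[[[-0.002,0.003,0,0,0,0],[-0.005,0.002,0,0,0,0],[-0.008,0.002,0,0,0,0],[-0.011,0.0015,0,0,0,0],[-0.013,0.001,0,0,0,0],[-0.015,0.001,0,0,0,0],[-0.017,0.0005,0,0,0,0],[-0.019,0.0005,0,0,0,0],[-0.021,0,0,0,0,0],[-0.023,0,0,0,0,0],[-0.025,-0.0005,0,0,0,0],[-0.027,-0.001,0,0,0,0]]]' && python3 -m handwheel '[[[-0.002,-0.0003,0,0,0,0],[-0.005,-0.0007,0,0,0,0],[-0.008,-0.0011,0,0,0,0],[-0.011,-0.0015,0,0,0,0],[-0.014,-0.002,0,0,0,0],[-0.017,-0.0024,0,0,0,0],[-0.02,-0.0028,0,0,0,0],[-0.023,-0.0032,0,0,0,0],[-0.026,-0.0037,0,0,0,0],[-0.029,-0.0041,0,0,0,0]]]'
python3 - <<'E'
from h import *
p=np.load("p.npy"); Rm,o=ramp(p)
im=snapshot("side");cv2.imwrite("pics/s3.png",cv2.resize(im[120:320,220:480],None,fx=3,fy=3)[:,:,::-1])
s=r.get_state();P=np.array(s["tool_pos"])
print(s["clock"],P.round(4),"ramp",((P-o)@Rm).round(4),s["contact_force"])
E
```

```text
clock: 4.12
tool_pos: [0.5161, -0.2021, 0.0444]
eef_rot: [0.454, -0.542, 0.544, -0.452]
contact_force: [-0.8, -5.6, 5.2]
opening: 0.199
clock: 4.95
tool_pos: [0.5212, -0.1733, 0.0485]
eef_rot: [0.454, -0.542, 0.544, -0.452]
contact_force: [-0.7, -5.6, 6.4]
opening: 0.204
5.0 [ 0.5214 -0.1725  0.0486] ramp [-0.1604  0.0466  0.0191] [-1.4251823  -6.42146038  4.97139398]
```

View pics/s3.png

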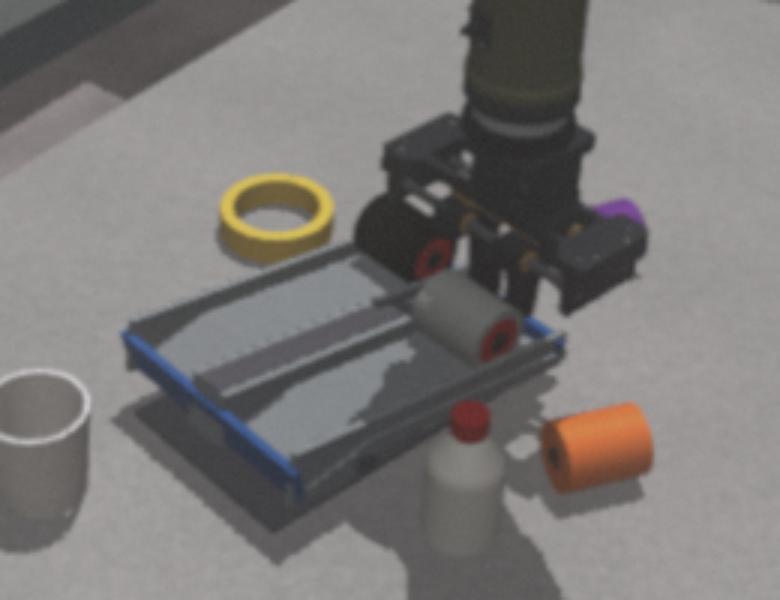

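The sleeve is rolling ahead of the fingertips (crop 465,315) with a steady force of about 8 N, and black is untouched. I continue at about 48 mm/s.

```bash
python3 -m handwheel '[[[-0.003,-0.0004,0,0,0,0],[-0.007,-0.001,0,0,0,0],[-0.011,-0.0015,0,0,0,0],[-0.015,-0.0021,0,0,0,0],[-0.019,-0.0027,0,0,0,0],[-0.023,-0.0032,0,0,0,0],[-0.027,-0.0038,0,0,0,0],[-0.031,-0.0044,0,0,0,0],[-0.035,-0.0049,0,0,0,0],[-0.039,-0.0055,0,0,0,0],[-0.043,-0.006,0,0,0,0],[-0.047,-0.0066,0,0,0,0]]]' && python3 -m handwheel '[[[-0.004,-0.0006,0,0,0,0],[-0.008,-0.0011,0,0,0,0],[-0.012,-0.0017,0,0,0,0],[-0.016,-0.0022,0,0,0,0],[-0.02,-0.0028,0,0,0,0],[-0.024,-0.0034,0,0,0,0],[-0.028,-0.0039,0,0,0,0],[-0.032,-0.0045,0,0,0,0],[-0.036,-0.005,0,0,0,0],[-0.04,-0.0056,0,0,0,0],[-0.043,-0.006,0,0,0,0],[-0.045,-0.0063,0,0,0,0]]]'
python3 - <<'E'
from h import *
p=np.load("p.npy"); Rm,o=ramp(p)
im=snapshot("side");cv2.imwrite("pics/s4.png",cv2.resize(im[120:320,220:480],None,fx=3,fy=3)[:,:,::-1])
s=r.get_state();P=np.array(s["tool_pos"])
print(s["clock"],P.round(4),"ramp",((P-o)@Rm).round(4),s["contact_force"])
E
```

```text
clock: 6.0
tool_pos: [0.5293, -0.1274, 0.055]
eef_rot: [0.455, -0.542, 0.544, -0.452]
contact_force: [-0.8, -6.2, 6.3]
opening: 0.198
clock: 7.0
tool_pos: [0.5371, -0.083, 0.0614]
eef_rot: [0.455, -0.542, 0.544, -0.452]
contact_force: [-0.7, -7.5, 6.0]
opening: 0.196
7.05 [ 0.5372 -0.0825  0.0614] ramp [-0.0681  0.047   0.0191] [-0.7733634  -6.25965117  7.67241962]
```

View pics/s4.png

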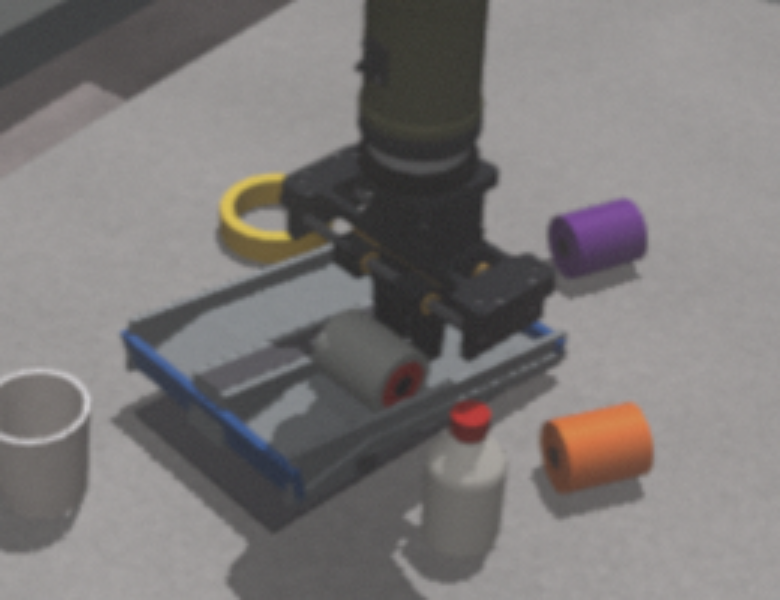

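The sleeve is square in the lane at about x = -33 mm (crop 370,360), and the gripper is above bottle height. Now the last stretch over the crest, slower.

```bash
python3 -m handwheel '[[[-0.002,-0.0003,0,0,0,0],[-0.005,-0.0007,0,0,0,0],[-0.008,-0.0011,0,0,0,0],[-0.011,-0.0015,0,0,0,0],[-0.014,-0.002,0,0,0,0],[-0.017,-0.0024,0,0,0,0],[-0.02,-0.0028,0,0,0,0],[-0.023,-0.0032,0,0,0,0],[-0.026,-0.0037,0,0,0,0],[-0.029,-0.0041,0,0,0,0],[-0.0315,-0.0044,0,0,0,0],[-0.034,-0.0048,0,0,0,0]]]' && python3 -m handwheel '[[[-0.002,-0.0003,0,0,0,0],[-0.004,-0.0006,0,0,0,0],[-0.006,-0.0008,0,0,0,0],[-0.008,-0.0011,0,0,0,0],[-0.01,-0.0014,0,0,0,0],[-0.011,-0.0016,0,0,0,0],[-0.011,-0.0016,0,0,0,0],[-0.011,-0.0016,0,0,0,0],[-0.011,-0.0016,0,0,0,0]]]'
python3 - <<'E'
from h import *
p=np.load("p.npy"); Rm,o=ramp(p)
im=snapshot("side");cv2.imwrite("pics/s5.png",cv2.resize(im[120:320,220:480],None,fx=3,fy=3)[:,:,::-1])
print([(np.round(b["bbox"]).tolist(),round(b["confidence"],2)) for b in boxes_of("bare_sleeve","side")])
print("expected seated",proj("side",w(p,[[.038,.0495,.014]])))
s=r.get_state();P=np.array(s["tool_pos"])
print(s["clock"],P.round(4),"ramp",((P-o)@Rm).round(4),s["contact_force"])
E
```

```text
clock: 8.05
tool_pos: [0.543, -0.0497, 0.066]
eef_rot: [0.455, -0.542, 0.544, -0.452]
contact_force: [-0.9, -4.6, 5.4]
opening: 0.199
clock: 8.8
tool_pos: [0.5455, -0.0356, 0.0671]
eef_rot: [0.454, -0.542, 0.542, -0.454]
contact_force: [-0.7, -0.8, 0.3]
opening: 0.202
[([398.0, 250.0, 436.0, 283.0], 0.95), ([211.0, 241.0, 253.0, 293.0], 0.71), ([400.0, 186.0, 436.0, 211.0], 0.65), ([298.0, 240.0, 336.0, 276.0], 0.58)]
expected seated [[315.97199599 256.82441621]]
8.9 [ 0.5455 -0.0357  0.0671] ramp [-0.0202  0.0471  0.0181] [ 0.2804942  -0.23476513 -0.34601979]
```

View pics/s5.png

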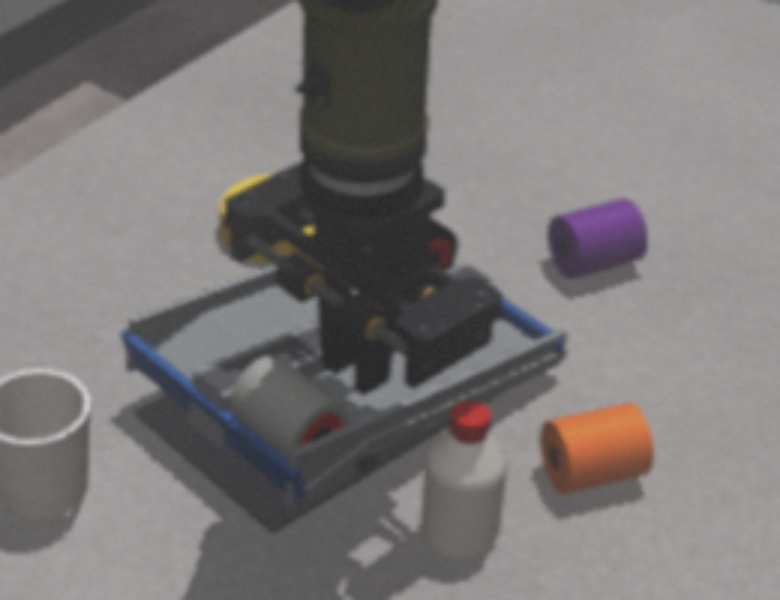

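The sleeve has rolled onto the upper stop: its box centre is (317,258), against (316,257) expected for a seated one, and contact force is near zero. I retreat up.

```bash
python3 -m handwheel '[[[0.005,-0.004,0,0,0,0],[0.008,-0.014,0,0,0,0],[0.01,-0.03,0,0,0,0],[0.01,-0.05,0,0,0,0],[0.01,-0.07,0,0,0,0],[0.01,-0.09,0,0,0,0],[0.01,-0.11,0,0,0,0],[0.01,-0.13,0,0,0,0],[0.01,-0.143,0,0,0,0],[0.01,-0.149,0,0,0,0],[0.01,-0.15,0,0,0,0],[0.01,-0.15,0,0,0,0]]]' && python3 -m handwheel '[[[0.01,0,0,0,0,0],[0.03,0,0,0,0,0],[0.055,0,0,0,0,0],[0.08,0,0,0,0,0],[0.105,0,0,0,0,0],[0.13,0,0,0,0,0],[0.145,0,0,0,0,0],[0.15,0,0,0,0,0],[0.15,0,0,0,0,0],[0.15,0,0,0,0,0]]]'
python3 - <<'E'
from h import *
p=np.load("p.npy")
im=snapshot("side");cv2.imwrite("pics/s6.png",cv2.resize(im[120:320,180:440],None,fx=3,fy=3)[:,:,::-1])
for t in ["bare_sleeve","black_sleeve","bottle","cup","tape"]: print(t,[(np.round(b["bbox"]).tolist(),round(b["confidence"],2)) for b in boxes_of(t,"side")][:4])
s=r.get_state(); print(s["clock"],s["tool_pos"],s["contact_force"])
E
```

```text
clock: 9.9
tool_pos: [0.5436, -0.0457, 0.2173]
eef_rot: [0.454, -0.542, 0.542, -0.454]
contact_force: [-0.3, -0.0, -0.0]
opening: 0.2
clock: 10.73
tool_pos: [0.5173, -0.1921, 0.2166]
eef_rot: [-0.454, 0.542, -0.541, 0.454]
contact_force: [0.6, -0.1, 1.1]
opening: 0.198
bare_sleeve [([402.0, 188.0, 435.0, 210.0], 0.95), ([299.0, 240.0, 338.0, 270.0], 0.87)]
black_sleeve [([339.0, 183.0, 374.0, 215.0], 0.61)]
bottle [([363.0, 253.0, 389.0, 307.0], 0.62)]
cup [([211.0, 245.0, 251.0, 293.0], 0.66)]
tape [([289.0, 180.0, 330.0, 208.0], 0.9)]
11.0333 [ 0.51780542 -0.19191265  0.21718656] [-0.29011894  0.34713469  0.23126671]
```

View pics/s6.png

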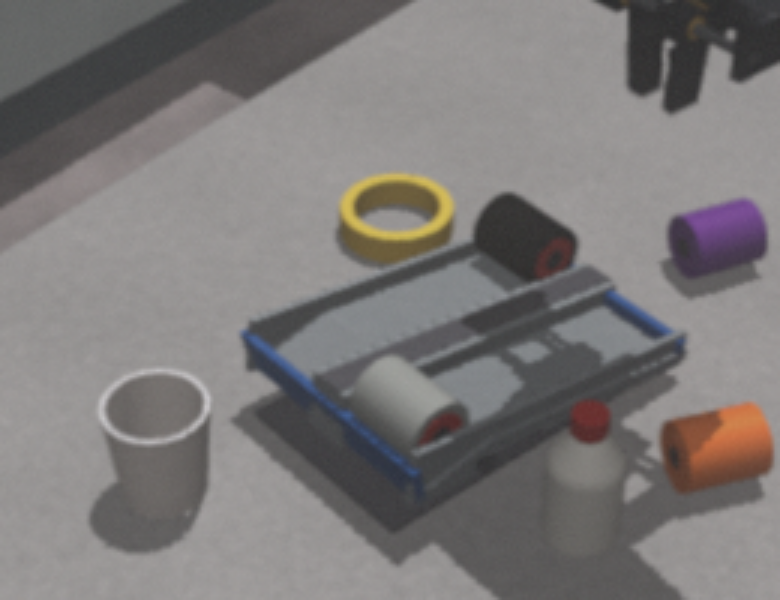

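The sleeve rests against the blue upper stop (crop 410,405). The black sleeve, bottle, cup, tape and look-alikes are where they were, and the gripper is clear. I hand in the job.

```bash
python3 -c "
from plant import job
print(job.finish_job())"
```

```text
the job is handed in; nothing more can be done
None
```

The bare silver sleeve now rests against the blue upper stop. I pushed it up its lane from behind with two slightly opened fingertips at about 30–50 mm/s. It crossed the crest and rolled onto the stop by itself, and I then moved the arm up and clear. The job was handed in at about 11 s of the 38 s allowed.

- **Seating:** just after the push, the side camera put the sleeve's box centre at (317,258), against (316,257) expected for a seated sleeve. After the arm moved away, a second look gave (318.5,255), about 3 px off. The picture still shows it against the stop.
- **Other objects:** the black sleeve, bottle, cup and tape roll had the same boxes as at the start, within 1–4 px. The orange and purple look-alikes look unmoved in the picture.
- **Contact:** the pushing force was about 8–10 N, higher than the sleeve's weight alone would explain, probably from friction between fingers and sleeve. After release the readings were only sensor noise.
- **Not checked:** I did not take a final picture from the top camera. The boxes for the black sleeve, bottle and cup came with only moderate confidence (0.61–0.66), though the picture agreed with them.

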